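# Turn a brass cup over for brazing

## Robot

A 6-joint arm with a two-finger parallel gripper is mounted at the origin on the work surface. World frame = base frame: x ahead of the robot, y to its left, z up, the work surface at z = 0. Lengths are in m, angles in rad, forces in N, time in s.
With the tool pointing down it reaches from about 0.25 to 0.775 m from the base axis. Payload 4 kg.
Tool frame: the origin (TCP) lies midway between the tips of the shut fingers; the grasp point (between the pads) lies 19 mm behind it; z points along the fingers, y is the direction in which the jaws open and shut (so a half turn about z gives the same grasp; the last joint's range is limited). The gripper opens to 94 mm and grips with 3 to 60 N. Pads are 16 mm wide; open, the fingers measure 119 mm over their backs; the gripper's body (75 mm by 177 mm) begins 78 mm behind the grasp point.
Start: joints at [1.191, 0.087, 1.371, -0, 1.684, -0.103], TCP at [0.15, 0.529, 0.206] pointing down, gripper open.
Joint ranges: [-3.1, 3.1], [-0.76, 2.03], [0.27, 2.55], [-1.08, 4.22], [0.17, 2.65], [-2.57, 2.57]. Speed limits (rad/s): [2.79, 2.79, 3.14, 3.14, 3.14, 3.14].

## Interface

Orientations are given as [roll, pitch, yaw] about the fixed x, y, z axes, in that order (R = Rz(yaw) Ry(pitch) Rx(roll)).
In Python, from bench import * gives the robot as it stands.
- The arm moves only by the tool move_arm, never from a script. Its argument "increments" is a list of rows, each an object with "turn": the turn, a rotation vector about the tool's x, y, z in rad, a list of three; "delta_pos": the shift along the tool's x, y, z in m, a list of three; "jaw": the closure, from -1 (fully open) to 1 (shut). A call has 1 to 5 rows; each row is the pose to reach, as a shift and turn from the pose measured when the call began, along the tool's axes at that moment; what a row does not reach only later rows make up. A row lasts 1/10 s, in which the tool goes at most 50 mm and 8.59 degrees, less where a joint would pass 70% of its speed; a pose out of reach is approached as far as the arm can. A call with a gripper value outside its range is refused whole. The fingers move at their own pace and stop on an object; the grip force is fixed at half the most. Time passes only in rows, so rows that repeat a pose let the fingers close. It gives the time, the measured TCP pose, the force and the opening at its end, in the units of the state.
- get_obs(): the state, without advancing time (a new reading comes with each control period).
- snapshot(name): name is "side" or "top"; returns the picture (420x560x3 uint8, red, green, blue); there is no depth.
- camera_params(name): a dict with "mtx" (3x3 intrinsics, pixels), "distortion" ([k1, k2, p1, p2, k3] as OpenCV has them; the pictures are not rectified), "rvec" (rotation vector, rad) and "tvec" (3), from world to camera coordinates, as OpenCV has them. Camera axes: x right, y down, z forward; pixel columns grow to the right and rows downward; lengths in m; the calibration is good to about 2 mm. A picture is of the moment at which its call begins. camera_params takes no time and is no camera call.
- close_job(): hands the job in, once; it reports no verdict.
Trained networks look in the newest picture that a camera, given by its name, has taken for a name from the list of things; names that differ only in an ending like _2 or _b are one class to them, and where a whole thing is asked for, a point or a joint stands for the part that bears it (a point fixed in the world has none). Each returns a list of dicts, best first, with "p" (0 to 1); they miss things now and then, are a little off and sometimes report something else, mostly with a low value. They report only what shows in the picture. A call takes as long as a camera call. They do not tell look-alikes from the thing itself.
- regions_of(target, camera): "mask" (420x560 bool, what is visible of it) and "at" ([column, row] in pixels, amid what is visible of it).
The state is a dict: "time": time; "joint_positions": joint angles; "qvel": joint speeds; "joint_torque": joint torques, N m; "tool_pos": TCP position; "ee_rot": TCP orientation; "wrist_force": force on the tool from outside, world axes, zero at the start; "wrist_torque": the same for the moment, N m; "width": finger opening in m.
Only numpy, scipy, OpenCV 4.12 (cv2) and the standard library are available. Lean on these libraries where they do the work, as an engineer would, in place of code of your own. Each camera call takes 0.05 s, during which the arm holds its last target.

## Task

The plain brass cup without a handle has to go mouth down in the middle of the round iron hearth plate, ready for brazing. It stands mouth up on the bench: turn it over in two goes, first laying it on its side along the channel rest and letting go, then taking hold of it afresh and standing it upside down on the plate. Set it down, do not drop it, and leave the low cup that already has its handle where it is.

Things in the scene. Friction and masses are not known exactly. Their poses are not given: they have to be found in the camera images.
- cup_mid (a point): The cup to turn over: plain round brass cup without a handle, straight sides, outer diameter 48 mm, 64 mm high, wall 3 mm, small flat base with bevelled edge, open mouth, about 0.15 kg. The point is the cup's centre, on its axis and 32 mm above its base; its z axis points from base to mouth. It starts mouth up on the bench (z = 0).
- rest_top (a point): Fixed steel channel rest: two upright cheeks, each 5 mm thick and 110 mm long, 24 mm apart inside (34 mm over the outsides), tops 60 mm above the bench, on a foot plate 90 x 110 x 12 mm. The point is the middle of the rest, level with the cheeks' tops; its y axis runs along the channel. The cup lies in it on its side without rolling, its axis about 21 mm above this point.
- hearth_top (a point): Centre of the top face of the fixed round iron hearth plate: diameter 190 mm, top 65 mm above the bench, lying on bricks that take about 213 by 200 mm. z axis up.
- finished_mid (a point): Bystander: low brass measuring cup, diameter 60 mm, 36 mm high, mouth up on the bench, with a flat strip handle 14 mm wide that reaches 124 mm from its axis along its x axis. The point is on the bowl's axis, 18 mm above its base. To be left alone.
There are look-alikes about, which are no part of the job. There is more than one size of the part that bears cup_mid; the job needs the smallest.

How it is judged:
On the way:
1. the cup lies on its side along the channel rest, let go (horizontal distance between cup_mid and rest_top below 0.035 m and z of cup_mid in the frame of rest_top between 0.012 and 0.03 m and angle between cup_mid's own z axis and vertical between 1.3 and 1.84 rad and angle between the z axis of cup_mid and the y axis of rest_top, either way round below 0.4 rad and contact force between cup and the fingers below 0.1 N), for 0.2 s.
At the end, for the whole second after the job is handed in: The cup stands still, mouth down (within 10 degrees) on the hearth plate, its axis within 30 mm of the plate's centre, released (horizontal distance between cup_mid and hearth_top below 0.03 m and z of cup_mid in the frame of hearth_top between 0.026 and 0.038 m and angle between cup_mid's own z axis and vertical above 2.96 rad and linear speed of cup below 0.02 m/s); the robot touches nothing.
It fails at once if the low cup with the handle is moved more than 25 mm (distance of finished_mid from where it was at the start of the episode above 0.025 m).
It fails at once if the cup is dropped (free fall of some 40 mm or more) (linear speed of cup above 0.9 m/s and contact force between cup and the fingers below 0.1 N).
It also fails if it takes over 58 s, if anything falls off the work surface, if the arm or the gripper's body presses on something with over 40 N, if the wrist force passes 120 N, or if a joint passes its speed limit or range.

## Working session

There is one attempt and no reset: what is moved stays moved. The work goes in short steps, Python scripts to look and compute and a tool call to move; the robot and the scene stay as the last step left them, time stands still between calls to the robot, and variables do not carry over. Pictures are saved under pics/ and viewed, and the job is handed in when it is done.

Besides the shell and the picture viewer there is one more tool, called as name(argument=value, ...) on one line, values as JSON. move_arm: Moves the arm, as the interface text tells. Its arguments: {"type":"object","properties":{"increments":{"type":"array","items":{"type":"object","properties":{"turn":{"type":"array","items":{"type":"number"}},"delta_pos":{"type":"array","items":{"type":"number"}},"jaw":{"type":"number"}}}}},"required":["increments"]}

```bash
ls; mkdir -p pics; python3 - <<'E'
from bench import *
import cv2
o=get_obs()
print({k:o[k] for k in ['time','tool_pos','ee_rot','width','wrist_force']})
for n in ['side','top']:
    im=snapshot(n); cv2.imwrite(f'pics/{n}0.png',cv2.cvtColor(im,cv2.COLOR_RGB2BGR))
    p=camera_params(n);print(n,{k:(v.tolist() if hasattr(v,'tolist') else v) for k,v in p.items()})
E
```

```text
pics
{'time': 0.0, 'tool_pos': array([0.15011855, 0.52854829, 0.20432168]), 'ee_rot': array([-3.13942317e+00, -2.16286071e-04,  2.86479633e+00]), 'width': 0.09411635426048555, 'wrist_force': array([0.45482532, 0.31067167, 0.40990947])}
side {'mtx': [[432.40662446557104, 0.0, 277.27902123769957], [0.0, 432.40662446557104, 214.31457436253098], [0.0, 0.0, 1.0]], 'distortion': [-0.07010019412479873, 0.0, 0.0, 0.0, 0.0], 'rvec': [2.348413484946503, -0.2195134710785359, 0.10086216065086968], 'tvec': [-0.46879888792502855, 0.14494029163548036, 0.8259180601478522]}
top {'mtx': [[511.6087418041021, 0.0, 280.33420502127143], [0.0, 511.6087418041021, 213.9322693837577], [0.0, 0.0, 1.0]], 'distortion': [-0.1501283264121262, 0.0, 0.0, 0.0, 0.0], 'rvec': [2.183172687573119, -2.146658658345567, 0.09827655885295897], 'tvec': [0.021097897863236532, 0.48446405079250077, 1.0792496045856226]}
```

View pics/side0.png

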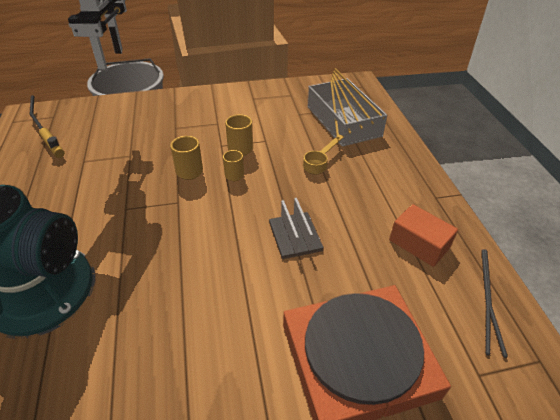

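View pics/top0.png

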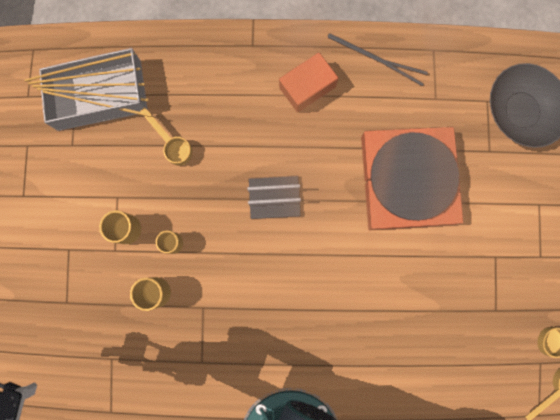

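```bash
cat > h.py <<'E'
from bench import *
import numpy as np, cv2
from scipy.spatial.transform import Rotation as Rn
_c={}
def cam(n):
    if n not in _c:
        p=camera_params(n);_c[n]=[np.array(p[k],float) for k in('mtx','distortion','rvec','tvec')]
    return _c[n]
def w2p(n,P):
    K,d,r,t=cam(n);return cv2.projectPoints(np.array(P,float).reshape(-1,1,3),r,t,K,d)[0].reshape(-1,2)
def p2w(n,px,z):
    K,d,r,t=cam(n);q=cv2.undistortPoints(np.array(px,float).reshape(-1,1,2),K,d).reshape(-1,2)
    R=cv2.Rodrigues(r)[0];C=-R.T@t;v=np.c_[q,np.ones(len(q))]@R
    return C+v*((z-C[2])/v[:,2])[:,None]
def save(im,f,s=1,box=None):
    im=im[:,:,::-1]
    if box: im=im[box[1]:box[3],box[0]:box[2]]
    cv2.imwrite(f,cv2.resize(im,None,fx=s,fy=s,interpolation=cv2.INTER_CUBIC))
E
python3 - <<'E'
from h import *
for t in ['cup_mid','rest_top','hearth_top','finished_mid']:
    for n in ['side','top']:
        try:
            for r in regions_of(t,n):
                m=r['mask'];ys,xs=np.where(m)
                print(t,n,round(r['p'],2),np.round(r['at'],1),m.sum(),(xs.min(),ys.min(),xs.max(),ys.max()) if len(xs) else '')
        except Exception as e: print(t,n,e)
E
```

```text
cup_mid side 0.81 [186.7 157. ] 1140 (np.int64(170), np.int64(136), np.int64(202), np.int64(179))
cup_mid side 0.75 [239.5 132.2] 941 (np.int64(226), np.int64(114), np.int64(253), np.int64(154))
cup_mid side 0.71 [236.4 168.2] 552 (np.int64(223), np.int64(150), np.int64(243), np.int64(180))
cup_mid side 0.71 [318.3 160.6] 620 (np.int64(303), np.int64(135), np.int64(342), np.int64(174))
cup_mid top 0.87 [148.8 293.6] 1083 (np.int64(130), np.int64(276), np.int64(170), np.int64(310))
cup_mid top 0.85 [120.6 225.8] 1187 (np.int64(98), np.int64(209), np.int64(140), np.int64(244))
cup_mid top 0.58 [168.7 242. ] 522 (np.int64(155), np.int64(230), np.int64(182), np.int64(253))
rest_top side 0.58 [295.3 230.7] 1938 (np.int64(269), np.int64(200), np.int64(323), np.int64(258))
rest_top top 0.94 [276.2 197. ] 2096 (np.int64(248), np.int64(175), np.int64(300), np.int64(218))
hearth_top side 0.69 [362.5 356.4] 16281 (np.int64(282), np.int64(285), np.int64(451), np.int64(419))
hearth_top top 0.7 [410.9 179.5] 9352 (np.int64(361), np.int64(127), np.int64(462), np.int64(229))
hearth_top top 0.35 [276.4 196. ] 2007 (np.int64(249), np.int64(175), np.int64(300), np.int64(217))
finished_mid side 0.96 [318.5 162. ] 580 (np.int64(304), np.int64(135), np.int64(342), np.int64(173))
finished_mid top 0.84 [173.1 147.7] 826 (np.int64(142), np.int64(108), np.int64(190), np.int64(165))
```

The pictures show these candidates for the cup:

| Candidate | Top px | Side px |
|---|---|---|
| Big cup A | (148,294) | (187,157) |
| Big cup B | (119,227) | (239,132) |
| Small plain cup | (168,242) | (234,166) |
| Low cup with handle | (177,150) | (316,161) |
| Brass items at the right edge | (552,342) | – |

I choose the small plain cup. Next I check it in one crop and measure it.

```bash
python3 - <<'E'
from h import *
im=cv2.imread('pics/top0.png')[:,:,::-1];sd=cv2.imread('pics/side0.png')[:,:,::-1]
a=cv2.resize(im[200:320,80:220],None,fx=3,fy=3,interpolation=cv2.INTER_CUBIC)
b=cv2.resize(sd[105:195,160:260],None,fx=4,fy=4,interpolation=cv2.INTER_CUBIC)
cv2.imwrite('pics/crop0.png',np.hstack([a,b[:360]])[:,:,::-1])
a=cv2.resize(im[110:240,230:480],None,fx=3.2,fy=3.2,interpolation=cv2.INTER_CUBIC)
cv2.imwrite('pics/crop1.png',a[:,:,::-1])
b=cv2.resize(sd[190:270,255:335],None,fx=6,fy=6,interpolation=cv2.INTER_CUBIC)
cv2.imwrite('pics/crop2.png',b[:,:,::-1])
for z in(0,.064):
  print(z,p2w('top',[[168,242],[119,227],[148,294],[177,150]],z).round(3).tolist())
print(p2w('top',[[415,177]],.065),p2w('side',[[364,346]],.065),p2w('top',[[276,195]],.06))
E
```

```text
0 [[0.42, 0.277, 0.0], [0.451, 0.391, 0.0], [0.304, 0.319, 0.0], [0.628, 0.265, 0.0]]
0.064 [[0.417, 0.262, 0.064], [0.447, 0.369, 0.064], [0.308, 0.301, 0.064], [0.613, 0.251, 0.064]]
[[ 0.56302373 -0.2542649   0.065     ]] [[ 0.5663634  -0.26127701  0.065     ]] [[0.52019232 0.03865546 0.06      ]]
```

View pics/crop0.png

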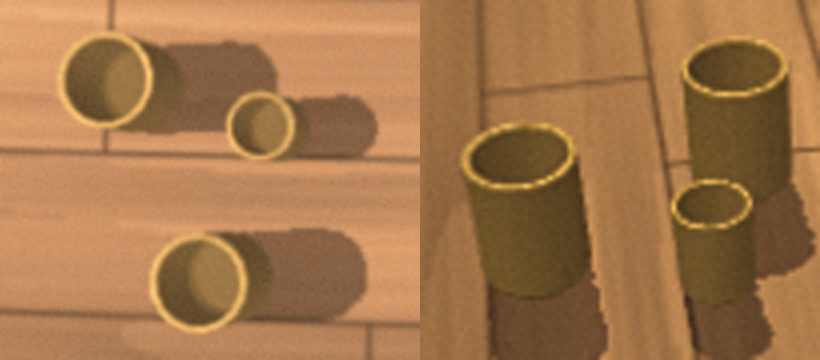

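View pics/crop1.png

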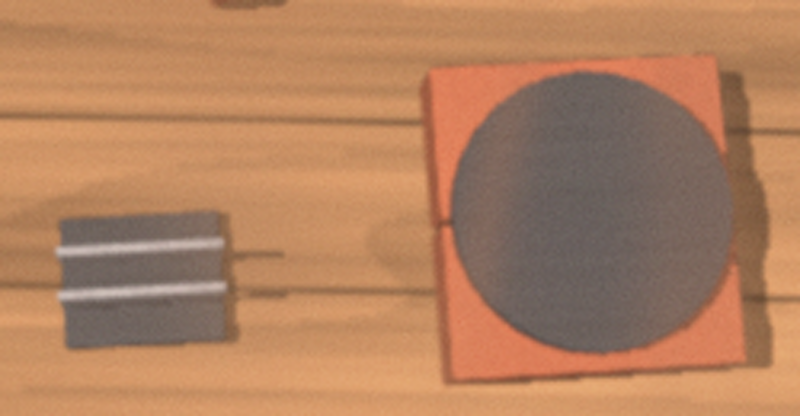

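View pics/crop2.png

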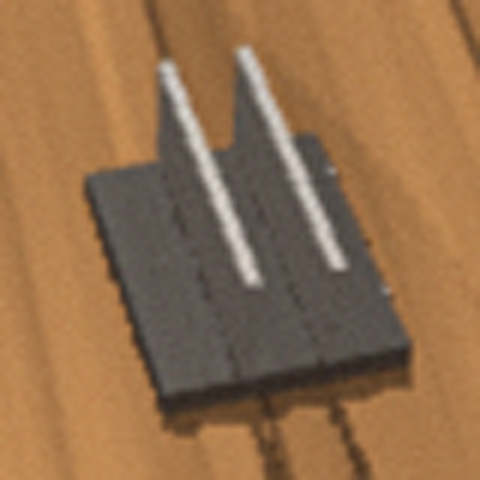

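Crop0 confirms it: the small cup's rim is about two thirds the width of the other two (top px (167,242), side px (233,156)). Crops 1 and 2 show the rest and the round plate clearly. Now I'll take metric positions from both cameras.

```bash
python3 - <<'E'
from h import *
c=lambda s,ox,oy,*p:[[ox+(x+.5)/s-.5,oy+(y+.5)/s-.5] for x,y in p]
print('cup rim top',p2w('top',c(3,80,200,(262,125)),.064),'side',p2w('side',c(4,160,105,(292,205)),.064))
print('rim diam top',np.diff(p2w('top',c(3,80,200,(229,125),(295,125)),.064),axis=0))
print('bigs',p2w('top',c(3,80,200,(107,79),(199,282)),.092),p2w('side',c(4,160,105,(98,157),(315,67)),.092))
for z in (.06,):
  t=p2w('top',c(3.2,230,110,(57,252.5),(223,242.5),(59,296.5),(227,286.5)),z);print('rest top\n',t,t.mean(0))
  s=p2w('side',c(6,255,190,(166,63),(256,285),(244,48),(343,267)),z);print('rest side\n',s,s.mean(0))
  for q in(t,s):
    d=(q[1]-q[0])+(q[3]-q[2]); print(np.degrees(np.arctan2(d[1],d[0])),np.linalg.norm(d)/2)
# hearth: fit ellipse projection on dark mask (side, top)
from scipy.optimize import least_squares
for n,x0 in(('top',(.563,-.254)),('side',(.566,-.261))):
  im=cv2.imread(f'pics/{n}0.png').astype(float)
  g=im[:,:,2]-im[:,:,0]  # red-blue
  th=np.linspace(0,2*np.pi,180,endpoint=False)
  def score(p):
    s=[]
    for r in(.093-.004,.095+.004):
      P=np.c_[p[0]+r*np.cos(th),p[1]+r*np.sin(th),np.full(180,.065)]
      u=w2p(n,P).astype(np.float32)
      s.append(cv2.remap(g.astype(np.float32),u[:,:1],u[:,1:],cv2.INTER_LINEAR).ravel())
    return np.mean(np.clip(s[1],0,60)-np.clip(s[0],0,60))
  best=max(((score((x0[0]+a,x0[1]+b)),x0[0]+a,x0[1]+b) for a in np.arange(-.015,.015,.001) for b in np.arange(-.015,.015,.001)))
  print(n,best)
E
```

```text
cup rim top [[0.41863504 0.26461805 0.064     ]] side [[0.41995416 0.2650344  0.064     ]]
rim diam top [[ 0.0009607  -0.04675948  0.        ]]
bigs [[0.44667722 0.3678859  0.092     ]
 [0.31033552 0.29799435 0.092     ]] [[0.31088353 0.29497767 0.092     ]
 [0.44788132 0.36636997 0.092     ]]
rest top
 [[ 0.5329073   0.09887301  0.06      ]
 [ 0.54125726 -0.01000035  0.06      ]
 [ 0.50381672  0.09684805  0.06      ]
 [ 0.51218072 -0.01299973  0.06      ]] [0.5225405  0.04318025 0.06      ]
rest side
 [[ 0.50641857  0.09770029  0.06      ]
 [ 0.51452879 -0.01149385  0.06      ]
 [ 0.53538217  0.10035476  0.06      ]
 [ 0.5444274  -0.00895543  0.06      ]] [0.52518923 0.04440144 0.06      ]
-85.63013413722216 0.1096794100433895
-85.51074165766742 0.10958838094520282
top (np.float32(33.873356), np.float64(0.566), np.float64(-0.253))
side (np.float32(51.530373), np.float64(0.565), np.float64(-0.256))
```

```bash
cat >> h.py <<'E'
CUP=np.array([.419,.265,.032]);REST=np.array([.524,.0438,.06]);HEARTH=np.array([.5655,-.2545,.065])
def rot(phi,psi):
    "jaw axis along (cos psi, sin psi); tool z tilted phi deg from down toward +f"
    psi,phi=np.radians([psi,phi]);y=np.array([np.cos(psi),np.sin(psi),0]);f=np.array([-y[1],y[0],0])
    z=np.sin(phi)*f-np.cos(phi)*np.array([0,0,1.]);return np.c_[np.cross(y,z),y,z]
def go(gp,phi,psi):
    "needed increments so that grasp point is at gp"
    o=get_obs();R0=Rn.from_euler('xyz',o['ee_rot']).as_matrix();R=rot(phi,psi)
    p=np.array(gp)+.019*R[:,2]
    print('dpos',(R0.T@(p-o['tool_pos'])).round(4).tolist(),'turn',Rn.from_matrix(R0.T@R).as_rotvec().round(4).tolist())
    st(o)
def st(o=None):
    o=o or get_obs();R0=Rn.from_euler('xyz',o['ee_rot']).as_matrix()
    print('t',round(o['time'],2),'gp',(o['tool_pos']-.019*R0[:,2]).round(4),'z',R0[:,2].round(3),'y',R0[:,1].round(3),'q',o['joint_positions'].round(3),'F',o['wrist_force'].round(1),'w',round(o['width'],4))
E
python3 -c "
from h import *
go(CUP+[0,0,.13],0,4.4)"
```

```text
dpos [-0.3306, -0.1806, 0.0625] turn [-0.0, -0.0, 1.2172]
t 0.5 gp [0.1503 0.529  0.2245] z [-0. -0. -1.] y [ 0.273  0.962 -0.   ] q [ 1.191  0.087  1.371  0.     1.684 -0.103] F [-0.2  0.1 -0.5] w 0.0943
```

move_arm(increments=[{"delta_pos": [-0.331, -0.181, 0.0], "turn": [0, 0, 1.217], "jaw": -1}, {"delta_pos": [-0.331, -0.181, 0.0], "turn": [0, 0, 1.217], "jaw": -1}, {"delta_pos": [-0.331, -0.181, 0.0], "turn": [0, 0, 1.217], "jaw": -1}, {"delta_pos": [-0.331, -0.181, 0.0], "turn": [0, 0, 1.217], "jaw": -1}, {"delta_pos": [-0.331, -0.181, 0.0], "turn": [0, 0, 1.217], "jaw": -1}])

```text
time: 1.0
tool_pos: [0.3296, 0.3523, 0.2058]
ee_rot: [3.141, -0.0, 2.109]
wrist_force: [0.4, 0.6, 1.4]
width: 0.0944
```

```bash
python3 -c "
from h import *
go(CUP+[0,0,.16],20,4.4)"
```

```text
dpos [-0.115, 0.0349, 0.0316] turn [-0.0796, 0.3424, 0.457]
t 1.0 gp [0.3295 0.3523 0.2248] z [ 0.001  0.001 -1.   ] y [0.859 0.513 0.001] q [ 0.701 -0.065  1.524  0.     1.682  0.163] F [0.4 0.6 1.4] w 0.0944
```

move_arm(increments=[{"delta_pos": [-0.115, 0.035, 0.0], "turn": [-0.08, 0.342, 0.457], "jaw": -1}, {"delta_pos": [-0.115, 0.035, 0.0], "turn": [-0.08, 0.342, 0.457], "jaw": -1}, {"delta_pos": [-0.115, 0.035, 0.0], "turn": [-0.08, 0.342, 0.457], "jaw": -1}, {"delta_pos": [-0.115, 0.035, 0.0], "turn": [-0.08, 0.342, 0.457], "jaw": -1}, {"delta_pos": [-0.115, 0.035, 0.0], "turn": [-0.08, 0.342, 0.457], "jaw": -1}])

```text
time: 1.5
tool_pos: [0.4191, 0.2689, 0.2049]
ee_rot: [-3.14, -0.348, 1.642]
wrist_force: [-1.1, -0.4, -0.2]
width: 0.0939
```

```bash
python3 -c "
from h import *
go(CUP+[0,0,.16],45,4.4)"
```

```text
dpos [-0.0, -0.0004, 0.028] turn [0.0019, 0.4371, -0.0054]
t 1.5 gp [0.4196 0.2625 0.2228] z [-0.025  0.34  -0.94 ] y [ 0.997  0.071 -0.001] q [ 0.211 -0.125  1.622  0.345  1.594  0.157] F [-1.1 -0.4 -0.2] w 0.0939
```

move_arm(increments=[{"delta_pos": [0, 0, 0.028], "turn": [0, 0.437, 0], "jaw": -1}, {"delta_pos": [0, 0, 0.028], "turn": [0, 0.437, 0], "jaw": -1}, {"delta_pos": [0, 0, 0.028], "turn": [0, 0.437, 0], "jaw": -1}, {"delta_pos": [0, 0, 0.028], "turn": [0, 0.437, 0], "jaw": -1}])

```text
time: 1.9
tool_pos: [0.417, 0.2771, 0.1751]
ee_rot: [-3.13, -0.785, 1.633]
wrist_force: [-1.0, 0.0, -0.8]
width: 0.094
```

```bash
python3 - <<'E'
from h import *
go(CUP+[0,0,.0],45,4.4)
im=snapshot('side');save(im,'pics/s1.png')
go(CUP+[0,0,.1],45,4.4)
o=get_obs()
from scipy.optimize import least_squares
D=[([.1501,.5285,.2048],[0,0,-1],[1.191,.087,1.371]),([.3296,.3523,.2058],[0,0,-1],[.701,-.065,1.524]),([.4191,.2689,.2049],[-.025,.34,-.94],[.211,-.125,1.622])]
D.append((o['tool_pos'],Rn.from_euler('xyz',o['ee_rot']).as_matrix()[:,2],o['joint_positions'][:3]))
def f(x):
    d1,L2,L3,d6,lat,a1=x;r=[]
    for p,z,q in D:
        w=np.array(p)-d6*np.array(z);c,s=np.cos(q[0]),np.sin(q[0])
        r+=[c*w[0]+s*w[1]-a1-L2*np.sin(q[1])-L3*np.sin(q[1]+q[2]),-s*w[0]+c*w[1]-lat,w[2]-d1-L2*np.cos(q[1])-L3*np.cos(q[1]+q[2])]
    return np.r_[r,.01*a1]
s=least_squares(f,[.3,.3,.4,.35,.056,0]);print(s.x.round(4),np.abs(s.fun).max())
E
```

```text
dpos [-0.1097, 0.0024, 0.1116] turn [-0.0011, 0.0007, -0.0104]
t 1.9 gp [0.418  0.2638 0.1885] z [-0.055  0.704 -0.708] y [ 0.998  0.07  -0.008] q [-0.061 -0.1    1.825  0.775  1.559 -0.195] F [-1.   0.  -0.8] w 0.094
dpos [-0.0409, 0.0006, 0.0416] turn [0.0005, 0.0023, -0.0073]
t 1.95 gp [0.4187 0.2646 0.1904] z [-0.054  0.703 -0.709] y [ 0.997  0.071 -0.005] q [-0.058 -0.101  1.821  0.774  1.559 -0.193] F [ 0.3 -0.7  0.6] w 0.0943
[0.001  0.5057 0.5049 0.3564 0.0551 0.0016] 0.01532062450862337
```

View pics/s1.png

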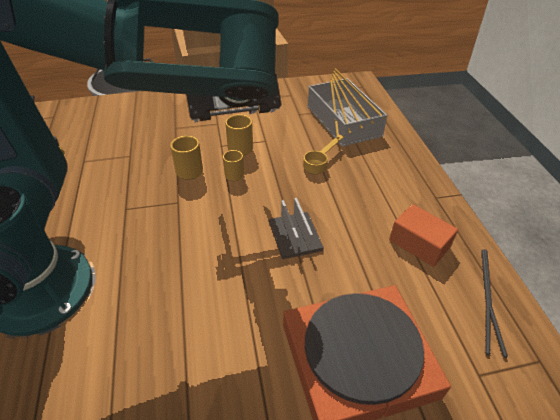

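```bash
cat >> h.py <<'E'
def ik(gp,phi,psi):
    d1,L2,L3,d6,lat,a1=[0.001,.5057,.5049,.3564,.0551,0]
    d1=.001
    R=rot(phi,psi);w=np.array(gp)+(.019-d6)*R[:,2]
    r=np.hypot(w[0],w[1]);q1=np.arctan2(w[1],w[0])-np.arcsin(lat/r);rr=np.sqrt(r*r-lat*lat);h=w[2]-d1
    D=np.hypot(rr,h);c3=(D*D-L2*L2-L3*L3)/(2*L2*L3)
    if abs(c3)>1:return None
    q3=np.arccos(c3);q2=np.arctan2(rr,h)-np.arctan2(L3*np.sin(q3),L2+L3*np.cos(q3))
    b=q2+q3;rad=np.array([np.cos(q1),np.sin(q1),0]);l=np.array([-np.sin(q1),np.cos(q1),0]);k=np.array([0,0,1.])
    u=np.sin(b)*rad+np.cos(b)*k; dn=np.cos(b)*rad-np.sin(b)*k  # 'down' perpendicular to forearm
    z=R[:,2];q5=np.arccos(u@z);q4=np.arctan2(z@l,z@dn)
    # q6: x_t for q6=0,q4=0: yaw = q1-q6+pi/2 => x_t = l ; rotate
    l4=np.cos(q4)*l-np.sin(q4)*dn
    x=R[:,0];y=R[:,1];q6=np.arctan2(-(l4@y)*-1,l4@x)
    return np.round([q1,q2,q3,q4,q5,q6],3)
E
python3 - <<'E'
from h import *
print('chk',ik([.4187,.2646,.1904],45,4.1),ik([.1501,.5285,.2238],0,-15.86+90))
for nm,g in(('rest',REST+[0,0,.021]),('rest+',REST+[0,0,.12]),('hearth',HEARTH+[0,0,.032]),('hearth+',HEARTH+[0,0,.13]),('cup',CUP)):
  for phi in(45,30,0,-30,-45,-60):print(nm,phi,ik(g,phi,4.4), ik(g,phi,-30) if 'h+' in nm or nm=='hearth' else '')
E
```

```text
chk [-0.066 -0.132  1.848  0.776  1.564  0.2  ] [1.194 0.089 1.37  0.    1.683 0.1  ]
rest 45 [-0.439  0.2    1.729  0.665  1.65   0.615] 
rest 30 [-0.328  0.12   1.711  0.478  1.538  0.476] 
rest 0 [-0.022  0.051  1.694  0.     1.396  0.098] 
rest -30 [ 0.293  0.124  1.706 -0.514  1.452 -0.316] 
rest -45 [ 0.413  0.205  1.722 -0.731  1.542 -0.485] 
rest -60 [ 0.498  0.307  1.744 -0.916  1.654 -0.623] 
rest+ 45 [-0.439  0.149  1.586  0.684  1.802  0.492] 
rest+ 30 [-0.328  0.088  1.547  0.483  1.712  0.386] 
rest+ 0 [-0.022  0.036  1.513  0.     1.593  0.098] 
rest+ -30 [ 0.293  0.092  1.542 -0.511  1.623 -0.22 ] 
rest+ -45 [ 0.413  0.155  1.579 -0.737  1.686 -0.355] 
rest+ -60 [ 0.498  0.233  1.627 -0.938  1.768 -0.469] 
hearth 45 [-0.773  0.554  1.207  0.531  1.969  0.791] [-0.888  0.314  1.551  0.722  1.607  0.463]
hearth 30 [-0.708  0.438  1.272  0.372  1.803  0.767] [-0.782  0.258  1.514  0.505  1.523  0.323]
hearth 0 [-0.512  0.232  1.456  0.     1.454  0.589] [-0.512  0.232  1.456  0.     1.454 -0.012]
hearth -30 [-0.254  0.128  1.669 -0.53   1.211  0.173] [-0.249  0.322  1.43
[... 430 characters left out ...]
[-0.512  0.228  1.266  0.     1.648  0.589] [-0.512  0.228  1.266  0.     1.648 -0.012]
hearth+ -30 [-0.254  0.103  1.501 -0.503  1.379  0.272] [-0.249  0.305  1.259 -0.508  1.713 -0.236]
hearth+ -45 [-0.131  0.089  1.623 -0.794  1.324  0.046] [-0.15   0.366  1.284 -0.737  1.774 -0.325]
hearth+ -60 [-0.034  0.112  1.74  -1.085  1.338 -0.193] [-0.08   0.436  1.325 -0.948  1.845 -0.4  ]
cup 45 [-0.064 -0.023  2.08   0.806  1.326  0.446] 
cup 30 [ 0.096 -0.063  2.002  0.556  1.245  0.175] 
cup 0 [ 0.453  0.013  1.833  0.     1.295 -0.376] 
cup -30 [ 0.725  0.23   1.682 -0.41   1.565 -0.721] 
cup -45 [ 0.812  0.361  1.625 -0.559  1.72  -0.814] 
cup -60 [ 0.871  0.494  1.585 -0.689  1.872 -0.874]
```

move_arm(increments=[{"delta_pos": [-0.035, 0.001, 0.035], "turn": [0, 0, -0.007], "jaw": -1}, {"delta_pos": [-0.07, 0.002, 0.07], "turn": [0, 0, -0.007], "jaw": -1}, {"delta_pos": [-0.075, 0.002, 0.075], "turn": [0, 0, -0.007], "jaw": -1}, {"delta_pos": [-0.075, 0.002, 0.075], "turn": [0, 0, -0.007], "jaw": -1}])

```text
time: 2.35
tool_pos: [0.4185, 0.2793, 0.0712]
ee_rot: [-3.14, -0.783, 1.649]
wrist_force: [-0.6, -0.0, 0.5]
width: 0.0937
```

```bash
python3 - <<'E'
from h import *
im=snapshot('side');save(im,'pics/s2.png',4,(140,80,300,210))
im=snapshot('top');save(im,'pics/t2.png',3,(60,170,260,340))
go(CUP,45,4.4)
E
```

```text
dpos [-0.0391, -0.0031, 0.0389] turn [0.0024, 0.0024, 0.0047]
t 2.45 gp [0.4218 0.2655 0.0872] z [-0.052  0.703 -0.709] y [0.997 0.078 0.005] q [-0.056  0.022  1.93   0.791  1.391 -0.367] F [ 0.7 -0.7  0.1] w 0.094
```

View pics/s2.png

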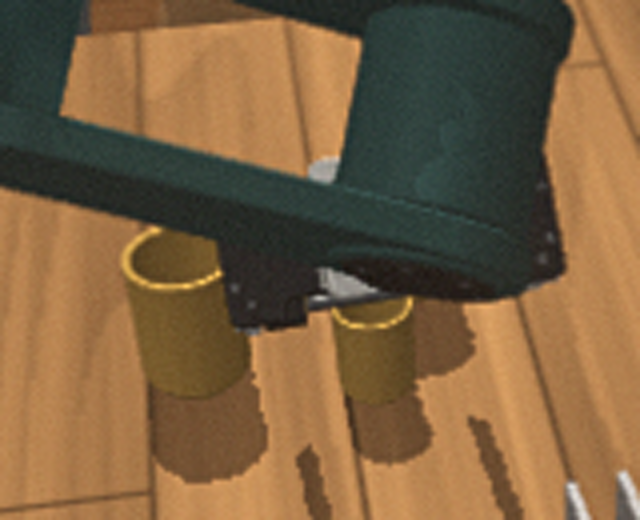

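View pics/t2.png

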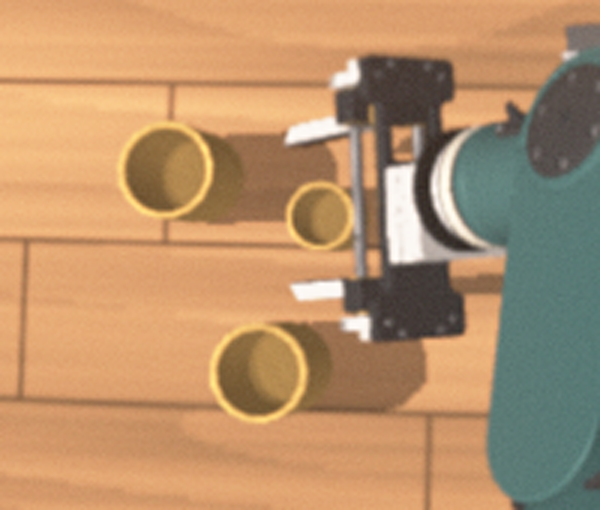

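Top view: the fingers (crop rows 130 and 292) straddle the cup (row 215), and the big cup at (260,372) is clear. Descending and gripping.

move_arm(increments=[{"delta_pos": [-0.02, -0.002, 0.02], "jaw": -1}, {"delta_pos": [-0.039, -0.003, 0.039], "jaw": -1}, {"delta_pos": [-0.039, -0.003, 0.039], "jaw": -1}, {"delta_pos": [-0.039, -0.003, 0.039], "jaw": -1}])

```text
validation failed for argument at $.in...
```

```bash
python3 - <<'E'
from h import *
go(CUP,45,4.4)
im=snapshot('top');save(im,'pics/t3.png',3,(60,170,260,340))
E
```

```text
dpos [-0.0391, -0.0031, 0.0389] turn [0.0024, 0.0024, 0.0047]
t 2.45 gp [0.4218 0.2655 0.0872] z [-0.052  0.703 -0.709] y [0.997 0.078 0.005] q [-0.056  0.022  1.93   0.791  1.391 -0.367] F [ 0.7 -0.7  0.1] w 0.094
```

View pics/t3.png

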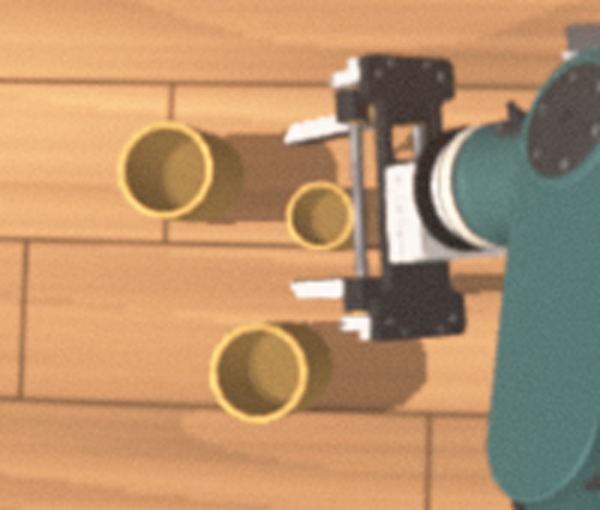

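The call was refused because "turn" is required, and nothing moved. Retrying with it included.

move_arm(increments=[{"delta_pos": [-0.02, -0.002, 0.02], "turn": [0, 0, 0], "jaw": -1}, {"delta_pos": [-0.039, -0.003, 0.039], "turn": [0, 0, 0], "jaw": -1}, {"delta_pos": [-0.039, -0.003, 0.039], "turn": [0, 0, 0], "jaw": -1}, {"delta_pos": [-0.039, -0.003, 0.039], "turn": [0, 0, 0], "jaw": -1}])

```text
time: 2.9
tool_pos: [0.4197, 0.2785, 0.0208]
ee_rot: [3.13, -0.783, 1.657]
wrist_force: [-0.6, -0.1, 0.8]
width: 0.0941
```

```bash
python3 - <<'E'
from h import *
go(CUP,45,4.4)
im=snapshot('top');save(im,'pics/t4.png',3,(60,170,260,340))
E
```

```text
dpos [-0.0016, -0.0018, 0.0016] turn [0.0052, 0.0021, 0.0069]
t 2.9 gp [0.4206 0.2652 0.0343] z [-0.049  0.704 -0.709] y [0.997 0.078 0.009] q [-0.057  0.102  1.974  0.812  1.303 -0.463] F [-0.6 -0.1  0.8] w 0.0941
```

View pics/t4.png

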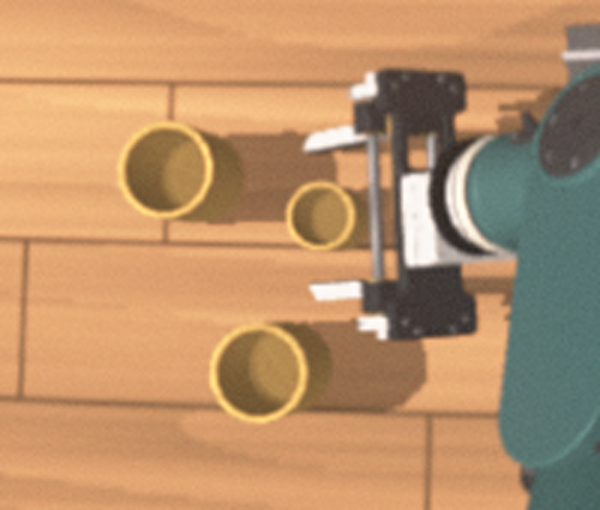

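move_arm(increments=[{"delta_pos": [-0.001, -0.002, 0.001], "turn": [0, 0, 0], "jaw": 1}, {"delta_pos": [-0.001, -0.002, 0.001], "turn": [0, 0, 0], "jaw": 1}, {"delta_pos": [-0.001, -0.002, 0.001], "turn": [0, 0, 0], "jaw": 1}, {"delta_pos": [-0.001, -0.002, 0.001], "turn": [0, 0, 0], "jaw": 1}, {"delta_pos": [-0.001, -0.002, 0.001], "turn": [0, 0, 0], "jaw": 1}])

```text
time: 3.45
tool_pos: [0.4182, 0.2783, 0.0198]
ee_rot: [3.127, -0.783, 1.659]
wrist_force: [0.5, 0.4, -0.5]
width: 0.0575
```

```bash
python3 - <<'E'
from h import *
st()
E
```

```text
t 3.45 gp [0.4191 0.2649 0.0333] z [-0.048  0.704 -0.709] y [0.997 0.078 0.01 ] q [-0.058  0.1    1.979  0.813  1.3   -0.466] F [ 0.5  0.4 -0.5] w 0.0575
```

move_arm(increments=[{"delta_pos": [0, 0, 0], "turn": [0, 0, 0], "jaw": 1}, {"delta_pos": [0, 0, 0], "turn": [0, 0, 0], "jaw": 1}, {"delta_pos": [0, 0, 0], "turn": [0, 0, 0], "jaw": 1}, {"delta_pos": [0, 0, 0], "turn": [0, 0, 0], "jaw": 1}])

```text
time: 3.85
tool_pos: [0.4182, 0.2783, 0.0198]
ee_rot: [3.128, -0.783, 1.659]
wrist_force: [-0.1, -0.9, 0.5]
width: 0.0474
```

```bash
python3 - <<'E'
from h import *
st()
go(CUP+[0.0,0,.15],45,4.4)
E
```

```text
t 3.85 gp [0.4191 0.2649 0.0333] z [-0.048  0.704 -0.709] y [0.997 0.078 0.01 ] q [-0.058  0.1    1.979  0.813  1.3   -0.466] F [-0.1 -0.9  0.5] w 0.0474
dpos [0.105, 0.0012, -0.1053] turn [0.0062, 0.0022, 0.0078]
t 3.85 gp [0.4191 0.2649 0.0333] z [-0.048  0.704 -0.709] y [0.997 0.078 0.01 ] q [-0.058  0.1    1.979  0.813  1.3   -0.466] F [-0.1 -0.9  0.5] w 0.0474
```

Gripped at 47.4 mm, which fits the 48 mm cup. Lifting.

move_arm(increments=[{"delta_pos": [0.02, 0, -0.02], "turn": [0, 0, 0], "jaw": 1}, {"delta_pos": [0.05, 0, -0.05], "turn": [0, 0, 0], "jaw": 1}, {"delta_pos": [0.08, 0.001, -0.08], "turn": [0, 0, 0], "jaw": 1}, {"delta_pos": [0.105, 0.001, -0.105], "turn": [0, 0, 0], "jaw": 1}, {"delta_pos": [0.105, 0.001, -0.105], "turn": [0, 0, 0], "jaw": 1}])

```text
time: 4.35
tool_pos: [0.4205, 0.2787, 0.1737]
ee_rot: [3.112, -0.783, 1.67]
wrist_force: [0.4, -1.1, -2.2]
width: 0.0475
```

```bash
python3 - <<'E'
from h import *
im=snapshot('side');save(im,'pics/s5.png',1)
go([.5,.1,.19],-45,4.4)
E
```

```text
dpos [-0.1364, 0.0669, -0.1429] turn [0.0173, -1.5669, 0.0013]
t 4.4 gp [0.4198 0.2649 0.1836] z [-0.044  0.703 -0.71 ] y [0.997 0.078 0.016] q [-0.057 -0.101  1.834  0.775  1.539 -0.221] F [ 0.4 -0.3 -3.1] w 0.0473
```

View pics/s5.png

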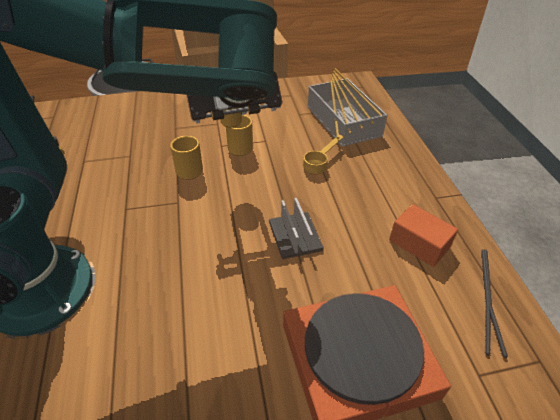

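move_arm(increments=[{"delta_pos": [-0.03, 0.015, -0.05], "turn": [0, -0.15, 0], "jaw": 1}, {"delta_pos": [-0.04, 0.02, -0.07], "turn": [0, -0.3, 0], "jaw": 1}, {"delta_pos": [-0.06, 0.03, -0.09], "turn": [0, -0.45, 0], "jaw": 1}, {"delta_pos": [-0.08, 0.04, -0.11], "turn": [0, -0.6, 0], "jaw": 1}, {"delta_pos": [-0.1, 0.05, -0.12], "turn": [0, -0.75, 0], "jaw": 1}])

```text
time: 4.9
tool_pos: [0.4815, 0.1252, 0.1852]
ee_rot: [3.126, -0.027, 1.648]
wrist_force: [-1.1, -0.8, -3.1]
width: 0.0474
```

```bash
python3 - <<'E'
from h import *
go([.522,.044,.16],-45,4.4)
E
```

```text
dpos [-0.0985, 0.0335, 0.0365] turn [0.0149, -0.812, -0.0059]
t 4.9 gp [0.4813 0.1247 0.2041] z [ 0.013  0.028 -1.   ] y [0.997 0.077 0.016] q [ 0.122 -0.041  1.542  0.026  1.624  0.047] F [-1.1 -0.8 -3.1] w 0.0474
```

move_arm(increments=[{"delta_pos": [-0.03, 0.01, 0.01], "turn": [0, -0.15, 0], "jaw": 1}, {"delta_pos": [-0.06, 0.02, 0.02], "turn": [0.005, -0.3, 0], "jaw": 1}, {"delta_pos": [-0.08, 0.033, 0.03], "turn": [0.01, -0.45, 0], "jaw": 1}, {"delta_pos": [-0.0985, 0.0335, 0.0365], "turn": [0.015, -0.6, 0], "jaw": 1}, {"delta_pos": [-0.0985, 0.0335, 0.0365], "turn": [0.015, -0.75, 0], "jaw": 1}])

```text
time: 5.4
tool_pos: [0.5218, 0.0288, 0.1433]
ee_rot: [-3.136, 0.724, 1.645]
wrist_force: [-0.6, -0.3, -2.0]
width: 0.0475
```

```bash
python3 - <<'E'
from h import *
go([.524,.044,.115],-45,4.4)
E
```

```text
dpos [0.0288, 0.0035, 0.0302] turn [-0.0069, -0.0616, -0.0014]
t 5.4 gp [0.521  0.0414 0.1575] z [ 0.044 -0.661 -0.749] y [ 0.997  0.071 -0.004] q [ 0.376  0.206  1.539 -0.685  1.639  0.341] F [-0.6 -0.3 -2. ] w 0.0475
```

move_arm(increments=[{"delta_pos": [0.015, 0.003, 0.015], "turn": [-0.007, -0.062, 0], "jaw": 1}, {"delta_pos": [0.029, 0.0035, 0.03], "turn": [-0.007, -0.062, 0], "jaw": 1}, {"delta_pos": [0.029, 0.0035, 0.03], "turn": [-0.007, -0.062, 0], "jaw": 1}, {"delta_pos": [0.029, 0.0035, 0.03], "turn": [-0.007, -0.062, 0], "jaw": 1}])

```text
time: 5.8
tool_pos: [0.5246, 0.0301, 0.1011]
ee_rot: [-3.14, 0.786, 1.647]
wrist_force: [1.7, 0.1, -1.5]
width: 0.0474
```

```bash
python3 - <<'E'
from h import *
im=snapshot('side');save(im,'pics/s6.png',4,(230,130,400,270))
im=snapshot('top');save(im,'pics/t6.png',4,(200,130,370,270))
go([.524,.044,.082],-45,4.4)
E
```

```text
dpos [0.0248, -0.001, 0.0244] turn [0.0012, -0.0008, -0.0044]
t 5.9 gp [0.5248 0.0437 0.1168] z [ 0.055 -0.704 -0.708] y [0.997 0.074 0.004] q [ 0.403  0.274  1.574 -0.734  1.594  0.428] F [ 0.1 -0.2 -0.8] w 0.0472
```

View pics/s6.png

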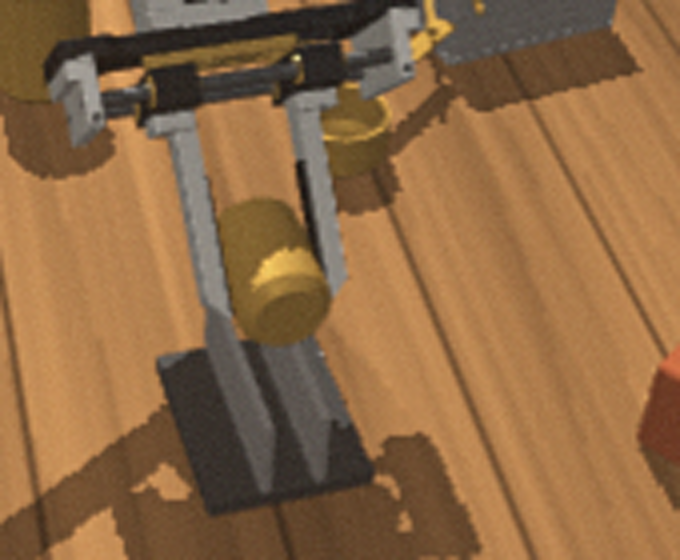

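View pics/t6.png

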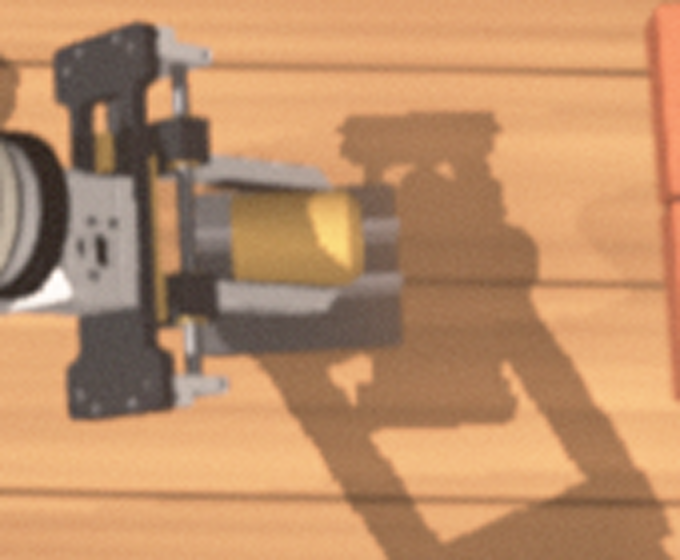

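move_arm(increments=[{"delta_pos": [0.012, -0.001, 0.012], "turn": [0, 0, -0.004], "jaw": 1}, {"delta_pos": [0.021, -0.001, 0.021], "turn": [0, 0, -0.004], "jaw": 1}, {"delta_pos": [0.021, -0.001, 0.021], "turn": [0, 0, -0.004], "jaw": 1}, {"delta_pos": [0.021, -0.001, 0.021], "turn": [0, 0, -0.004], "jaw": 1}])

```text
time: 6.3
tool_pos: [0.5246, 0.03, 0.0731]
ee_rot: [-3.141, 0.785, 1.648]
wrist_force: [-0.1, 0.6, -1.8]
width: 0.0474
```

```bash
python3 - <<'E'
from h import *
im=snapshot('side');save(im,'pics/s7.png',4,(230,130,400,270))
print(w2p('top',[.524,.044,.117]),w2p('top',[.524,.044,.0867]),w2p('side',[.524,.044,.0867]))
im=snapshot('top');save(im,'pics/t7.png',4,(200,130,370,270))
go([.524,.044,.081],-45,4.4)
E
```

```text
[[272.84233183 189.11751112]] [[273.19291706 191.32144223]] [[296.29767916 207.28961411]]
dpos [0.0047, -0.0001, 0.0043] turn [0.0016, -0.0007, -0.0008]
t 6.4 gp [0.5241 0.0437 0.0873] z [ 0.056 -0.704 -0.708] y [0.997 0.077 0.002] q [ 0.403  0.305  1.6   -0.734  1.552  0.463] F [-0.3  0.6 -1.3] w 0.0472
```

View pics/s7.png

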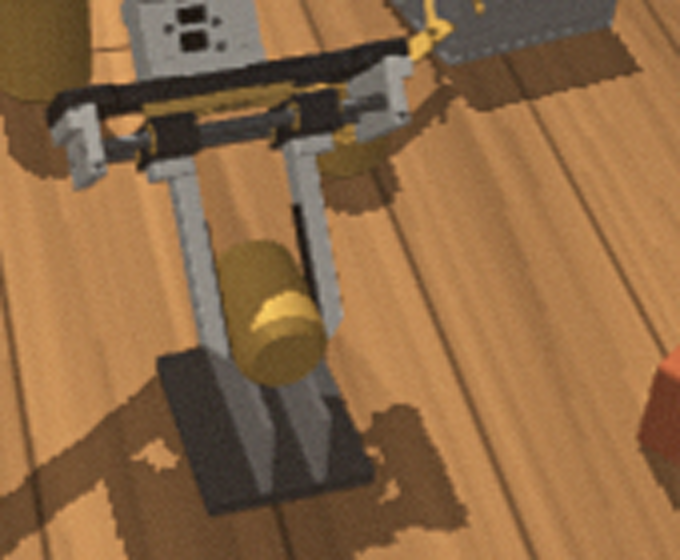

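View pics/t7.png

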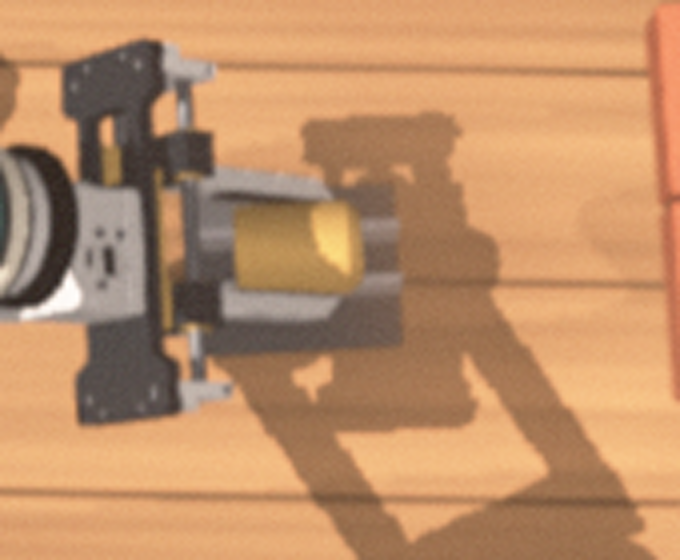

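The cup hangs about 6 mm above the cheeks, lined up with the channel. Lowering it in small steps while watching the force.

move_arm(increments=[{"delta_pos": [0.0015, 0, 0.0015], "turn": [0, 0, 0], "jaw": 1}, {"delta_pos": [0.003, 0, 0.003], "turn": [0, 0, 0], "jaw": 1}, {"delta_pos": [0.004, 0, 0.004], "turn": [0, 0, 0], "jaw": 1}, {"delta_pos": [0.004, 0, 0.004], "turn": [0, 0, 0], "jaw": 1}])

```text
time: 6.8
tool_pos: [0.525, 0.0301, 0.0692]
ee_rot: [3.139, 0.786, 1.646]
wrist_force: [-3.0, 0.3, 4.7]
width: 0.0474
```

```bash
python3 - <<'E'
from h import *
go([.524,.044,.081],-45,4.4)
E
```

```text
dpos [0.0015, 0.0001, 0.0008] turn [0.0011, 0.0007, -0.0014]
t 6.8 gp [0.5239 0.0435 0.0826] z [ 0.055 -0.705 -0.707] y [0.997 0.077 0.002] q [ 0.404  0.311  1.604 -0.735  1.546  0.47 ] F [-3.   0.3  4.7] w 0.0474
```

move_arm(increments=[{"delta_pos": [0, -0.001, 0], "turn": [0, 0, 0], "jaw": 1}, {"delta_pos": [0.0007, -0.001, 0.0007], "turn": [0, 0, 0], "jaw": 1}, {"delta_pos": [0.0007, -0.001, 0.0007], "turn": [0, 0, 0], "jaw": 1}])

```text
time: 7.1
tool_pos: [0.5244, 0.0301, 0.0687]
ee_rot: [3.138, 0.786, 1.645]
wrist_force: [-1.8, 1.5, 3.1]
width: 0.0473
```

```bash
python3 - <<'E'
from h import *
go([.524,.044,.081],-45,4.4)
E
```

```text
dpos [0.0011, 0.0007, 0.0005] turn [0.002, 0.0009, -0.0019]
t 7.1 gp [0.5233 0.0436 0.0822] z [ 0.056 -0.706 -0.706] y [0.997 0.077 0.003] q [ 0.404  0.31   1.606 -0.736  1.544  0.472] F [-1.8  1.5  3.1] w 0.0473
```

Seated within about 1 mm with light contact. Opening the jaws.

move_arm(increments=[{"delta_pos": [0, 0, 0], "turn": [0, 0, 0], "jaw": -1}, {"delta_pos": [0, 0, 0], "turn": [0, 0, 0], "jaw": -1}, {"delta_pos": [0, 0, 0], "turn": [0, 0, 0], "jaw": -1}, {"delta_pos": [0, 0, 0], "turn": [0, 0, 0], "jaw": -1}, {"delta_pos": [0, 0, 0], "turn": [0, 0, 0], "jaw": -1}])

```text
time: 7.6
tool_pos: [0.5243, 0.0301, 0.0686]
ee_rot: [3.138, 0.786, 1.645]
wrist_force: [0.4, 0.4, 0.3]
width: 0.0842
```

move_arm(increments=[{"delta_pos": [0, 0, 0], "turn": [0, 0, 0], "jaw": -1}, {"delta_pos": [0, 0, 0], "turn": [0, 0, 0], "jaw": -1}, {"delta_pos": [0, 0, 0], "turn": [0, 0, 0], "jaw": -1}, {"delta_pos": [0, 0, 0], "turn": [0, 0, 0], "jaw": -1}, {"delta_pos": [0, 0, 0], "turn": [0, 0, 0], "jaw": -1}])

```text
time: 8.1
tool_pos: [0.5243, 0.0301, 0.0685]
ee_rot: [3.138, 0.786, 1.645]
wrist_force: [0.2, 0.2, -0.8]
width: 0.0939
```

```bash
python3 - <<'E'
from h import *
im=snapshot('side');save(im,'pics/s8.png',4,(230,130,400,270))
im=snapshot('top');save(im,'pics/t8.png',4,(200,130,370,270))
go([.524,.044,.16],-45,4.4)
E
```

```text
dpos [-0.0549, 0.0009, -0.0554] turn [0.0019, 0.001, -0.0017]
t 8.2 gp [0.5233 0.0435 0.082 ] z [ 0.056 -0.706 -0.706] y [0.997 0.077 0.003] q [ 0.404  0.31   1.606 -0.736  1.544  0.472] F [ 0.3 -0.3 -0.2] w 0.0941
```

View pics/s8.png

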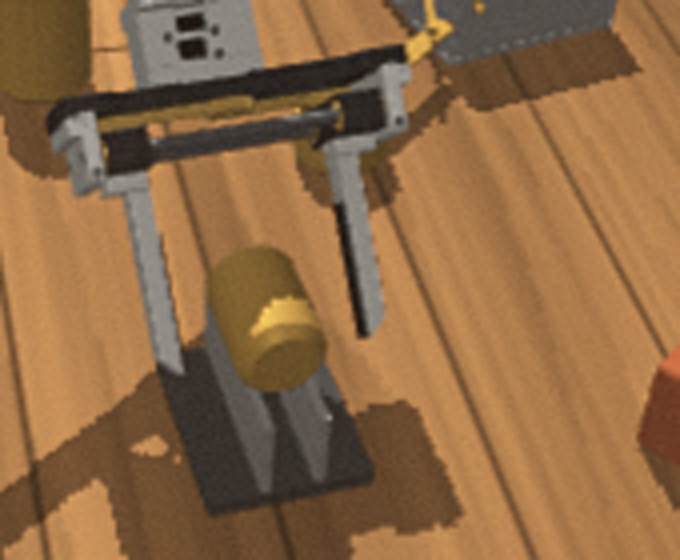

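View pics/t8.png

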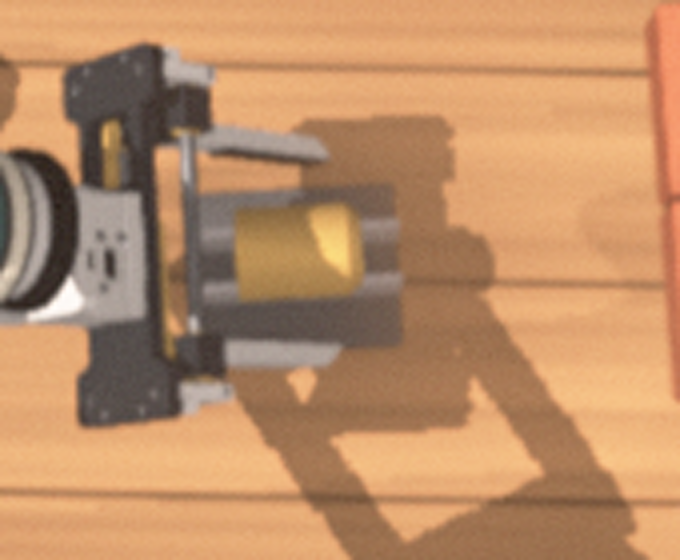

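The cup lies in the rest, let go, with base toward −y. Backing off along the tool axis, then swinging to the other tilt.

move_arm(increments=[{"delta_pos": [0, 0, -0.04], "turn": [0, 0, 0], "jaw": -1}, {"delta_pos": [0, 0, -0.08], "turn": [0, 0, 0], "jaw": -1}, {"delta_pos": [-0.04, 0, -0.11], "turn": [0, 0, 0], "jaw": -1}, {"delta_pos": [-0.07, 0, -0.13], "turn": [0, 0.1, 0], "jaw": -1}, {"delta_pos": [-0.1, 0, -0.13], "turn": [0, 0.25, 0], "jaw": -1}])

```text
time: 8.7
tool_pos: [0.5231, 0.0543, 0.2328]
ee_rot: [3.136, 0.531, 1.652]
wrist_force: [0.4, 0.6, -0.0]
width: 0.0937
```

```bash
python3 - <<'E'
from h import *
im=snapshot('side');save(im,'pics/s9.png',4,(230,130,400,270))
im=snapshot('top');save(im,'pics/t9.png',4,(200,130,370,270))
go([.524,.044,.2],45,4.4)
E
```

```text
dpos [0.0362, -0.0027, 0.0413] turn [0.0225, 1.3191, -0.005]
t 8.8 gp [0.5243 0.057  0.257 ] z [ 0.053 -0.506 -0.861] y [0.997 0.07  0.02 ] q [ 0.315  0.1    1.384 -0.531  1.753  0.178] F [ 0.2  1.  -0.6] w 0.0942
```

View pics/s9.png

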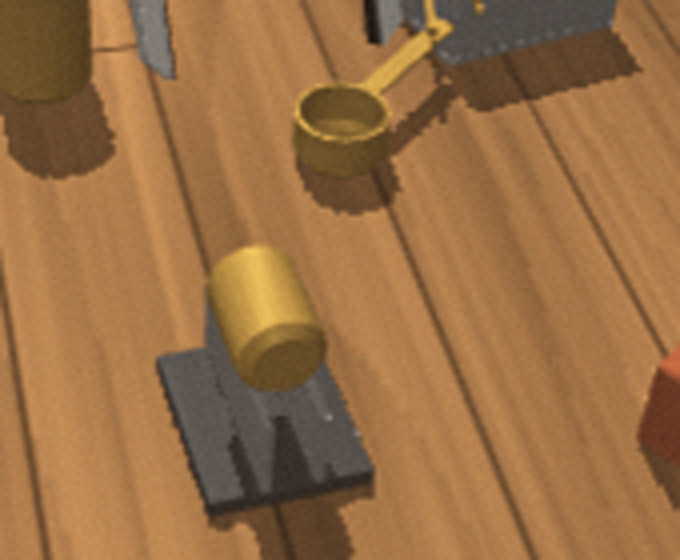

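View pics/t9.png

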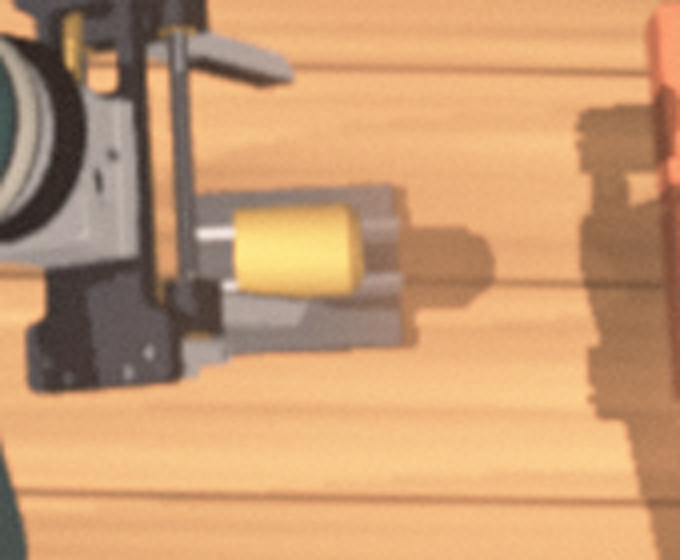

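move_arm(increments=[{"delta_pos": [0.01, -0.001, -0.01], "turn": [0, 0.15, 0], "jaw": -1}, {"delta_pos": [0.018, -0.002, -0.01], "turn": [0.005, 0.3, 0], "jaw": -1}, {"delta_pos": [0.022, -0.002, -0.01], "turn": [0.01, 0.45, 0], "jaw": -1}, {"delta_pos": [0.025, -0.002, 0], "turn": [0.01, 0.6, 0], "jaw": -1}, {"delta_pos": [0.03, -0.003, 0.01], "turn": [0.015, 0.75, 0], "jaw": -1}])

```text
time: 9.3
tool_pos: [0.5218, 0.0681, 0.2179]
ee_rot: [3.132, -0.217, 1.64]
wrist_force: [-0.6, -0.3, -1.6]
width: 0.0945
```

```bash
python3 - <<'E'
from h import *
go([.523,.042,.18],45,4.4)
E
```

```text
dpos [-0.0235, -0.0011, 0.0474] turn [0.0126, 0.5683, -0.0038]
t 9.3 gp [0.5219 0.064  0.2365] z [-0.006  0.216 -0.976] y [0.998 0.067 0.009] q [-0.123  0.028  1.425  0.217  1.718 -0.162] F [-0.6 -0.3 -1.6] w 0.0945
```

move_arm(increments=[{"delta_pos": [-0.006, 0, 0.01], "turn": [0.003, 0.15, 0], "jaw": -1}, {"delta_pos": [-0.012, 0, 0.02], "turn": [0.006, 0.3, 0], "jaw": -1}, {"delta_pos": [-0.018, -0.001, 0.035], "turn": [0.01, 0.44, 0], "jaw": -1}, {"delta_pos": [-0.0235, -0.001, 0.047], "turn": [0.0126, 0.568, -0.004], "jaw": -1}, {"delta_pos": [-0.0235, -0.001, 0.047], "turn": [0.0126, 0.568, -0.004], "jaw": -1}])

```text
time: 9.8
tool_pos: [0.5197, 0.0534, 0.1604]
ee_rot: [-3.122, -0.79, 1.629]
wrist_force: [0.1, 0.3, -0.4]
width: 0.0941
```

```bash
python3 - <<'E'
from h import *
im=snapshot('top');save(im,'pics/t10.png',4,(200,130,370,270))
im=snapshot('side');save(im,'pics/s10.png',4,(230,130,400,270))
print(p2w('top',[[274.6,192.7]],.09))
go([.523,.042,.082],45,4.4)
E
```

```text
[[0.5207271 0.0409932 0.09     ]]
dpos [-0.0687, 0.0006, 0.069] turn [-0.0018, 0.0001, -0.0027]
t 9.9 gp [0.5228 0.0418 0.1793] z [-0.056  0.705 -0.707] y [ 0.997  0.076 -0.003] q [-0.439  0.21   1.518  0.684  1.808 -0.485] F [-1.   0.2 -0.1] w 0.0943
```

View pics/t10.png

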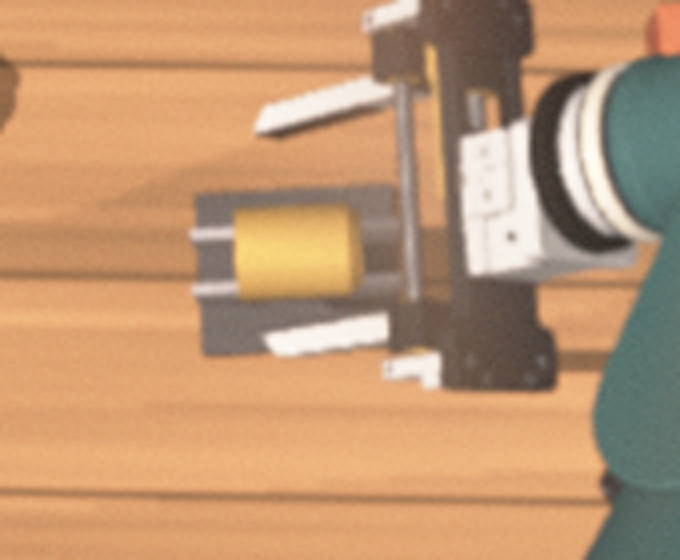

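The fingers straddle the cup from the base side (crop cup centre (299,251)). Descending.

move_arm(increments=[{"delta_pos": [-0.03, 0, 0.03], "turn": [0, 0, 0], "jaw": -1}, {"delta_pos": [-0.055, 0, 0.055], "turn": [0, 0, 0], "jaw": -1}, {"delta_pos": [-0.0687, 0, 0.0687], "turn": [0, 0, -0.003], "jaw": -1}, {"delta_pos": [-0.0687, 0, 0.0687], "turn": [0, 0, -0.003], "jaw": -1}, {"delta_pos": [-0.0687, 0, 0.0687], "turn": [0, 0, -0.003], "jaw": -1}])

```text
time: 10.4
tool_pos: [0.5223, 0.0557, 0.0706]
ee_rot: [3.139, -0.784, 1.652]
wrist_force: [0.6, -0.7, -0.1]
width: 0.0941
```

```bash
python3 - <<'E'
from h import *
im=snapshot('top');save(im,'pics/t11.png',4,(200,130,370,270))
go([.523,.042,.081],45,4.4)
E
```

```text
dpos [-0.0024, -0.0008, 0.0026] turn [0.0002, 0.0017, 0.0039]
t 10.45 gp [0.5238 0.042  0.0845] z [-0.054  0.704 -0.708] y [0.997 0.079 0.003] q [-0.438  0.303  1.608  0.665  1.662 -0.607] F [ 0.6 -0.1 -1.3] w 0.094
```

View pics/t11.png

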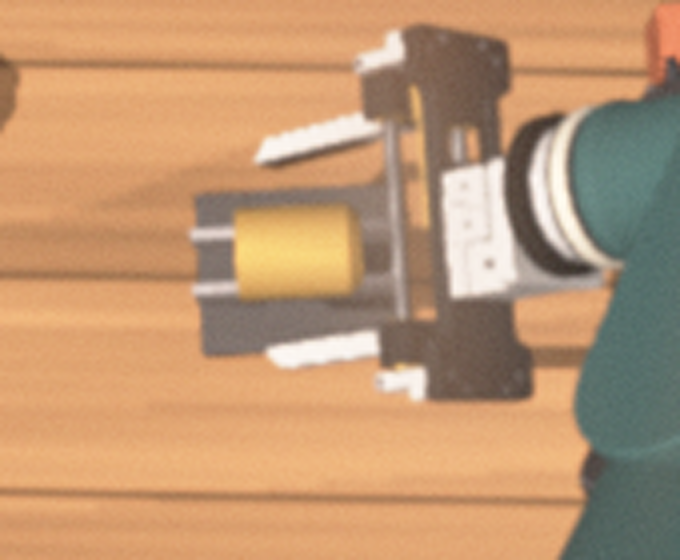

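move_arm(increments=[{"delta_pos": [-0.0024, -0.0008, 0.0026], "turn": [0, 0, 0.003], "jaw": -1}, {"delta_pos": [-0.0024, -0.0008, 0.0026], "turn": [0, 0, 0.003], "jaw": 1}, {"delta_pos": [-0.0024, -0.0008, 0.0026], "turn": [0, 0, 0.003], "jaw": 1}, {"delta_pos": [-0.0024, -0.0008, 0.0026], "turn": [0, 0, 0.003], "jaw": 1}, {"delta_pos": [-0.0024, -0.0008, 0.0026], "turn": [0, 0, 0.003], "jaw": 1}])

```text
time: 10.95
tool_pos: [0.522, 0.0553, 0.0676]
ee_rot: [3.14, -0.784, 1.649]
wrist_force: [-0.3, -0.5, 0.7]
width: 0.065
```

move_arm(increments=[{"delta_pos": [0, 0, 0], "turn": [0, 0, 0], "jaw": 1}, {"delta_pos": [0, 0, 0], "turn": [0, 0, 0], "jaw": 1}, {"delta_pos": [0, 0, 0], "turn": [0, 0, 0], "jaw": 1}, {"delta_pos": [0, 0, 0], "turn": [0, 0, 0], "jaw": 1}, {"delta_pos": [0, 0, 0], "turn": [0, 0, 0], "jaw": 1}])

```text
time: 11.45
tool_pos: [0.5223, 0.0553, 0.0678]
ee_rot: [3.139, -0.784, 1.649]
wrist_force: [1.2, 0.9, -0.5]
width: 0.0473
```

```bash
python3 - <<'E'
from h import *
im=snapshot('top');save(im,'pics/t12.png',4,(200,130,370,270))
go([.523,.042,.2],45,4.4)
E
```

```text
dpos [0.084, -0.0002, -0.0841] turn [0.0012, 0.0019, 0.001]
t 11.5 gp [0.5233 0.0419 0.0812] z [-0.053  0.704 -0.708] y [0.997 0.077 0.002] q [-0.439  0.306  1.612  0.665  1.657 -0.608] F [ 2.2  0.1 -0.3] w 0.0474
```

View pics/t12.png

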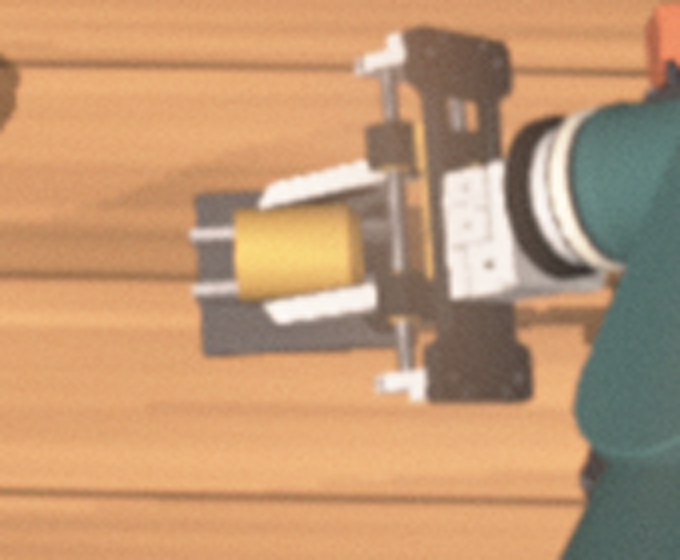

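Firm grip (47.4 mm) at mid-cup. Lifting, then turning over on the way to the hearth.

move_arm(increments=[{"delta_pos": [0.015, 0, -0.015], "turn": [0, 0, 0], "jaw": 1}, {"delta_pos": [0.04, 0, -0.04], "turn": [0, 0, 0], "jaw": 1}, {"delta_pos": [0.07, 0, -0.07], "turn": [0, 0, 0], "jaw": 1}, {"delta_pos": [0.1, 0, -0.1], "turn": [0, 0, 0], "jaw": 1}, {"delta_pos": [0.12, 0, -0.12], "turn": [0, 0, 0], "jaw": 1}])

```text
time: 12.0
tool_pos: [0.522, 0.0553, 0.2399]
ee_rot: [3.137, -0.782, 1.651]
wrist_force: [0.3, -0.4, -1.7]
width: 0.0474
```

```bash
python3 - <<'E'
from h import *
go([.545,-.1,.25],0,4.4)
for phi in(20,0,-20,-45):
  for psi in (4.4,-10): print(phi,psi,ik([.5655,-.2545,.2],phi,psi))
E
```

```text
dpos [-0.1175, 0.0109, -0.104] turn [0.003, -0.7816, 0.0017]
t 12.0 gp [0.523  0.042  0.2534] z [-0.052  0.703 -0.71 ] y [0.997 0.077 0.003] q [-0.439  0.16   1.423  0.71   1.914 -0.394] F [ 0.3 -0.4 -1.7] w 0.0474
20 4.4 [-0.653  0.359  1.127  0.271  1.882  0.675]
20 -10 [-0.678  0.305  1.199  0.313  1.8    0.456]
0 4.4 [-0.512  0.229  1.255  0.     1.658  0.589]
0 -10 [-0.512  0.229  1.255  0.     1.658  0.337]
-20 4.4 [-0.342  0.132  1.41  -0.32   1.459  0.405]
-20 -10 [-0.328  0.189  1.343 -0.345  1.555  0.157]
-45 4.4 [-0.131  0.087  1.615 -0.793  1.331  0.054]
-45 -10 [-0.123  0.205  1.48  -0.785  1.526 -0.117]
```

move_arm(increments=[{"delta_pos": [-0.025, 0.002, -0.02], "turn": [0, -0.15, 0], "jaw": 1}, {"delta_pos": [-0.05, 0.004, -0.045], "turn": [0, -0.3, 0], "jaw": 1}, {"delta_pos": [-0.075, 0.007, -0.07], "turn": [0, -0.45, 0], "jaw": 1}, {"delta_pos": [-0.1, 0.009, -0.09], "turn": [0, -0.6, 0], "jaw": 1}, {"delta_pos": [-0.118, 0.011, -0.104], "turn": [0.003, -0.75, 0], "jaw": 1}])

```text
time: 12.5
tool_pos: [0.5451, -0.1029, 0.2313]
ee_rot: [3.141, -0.027, 1.647]
wrist_force: [0.8, 0.1, -3.1]
width: 0.0477
```

```bash
python3 - <<'E'
from h import *
go([.5655,-.2545,.2],-45,4.4)
E
```

```text
dpos [-0.1673, 0.0087, 0.0403] turn [0.0005, -0.812, -0.0007]
t 12.5 gp [ 0.5451 -0.1034  0.2503] z [-0.001  0.027 -1.   ] y [0.997 0.076 0.001] q [-0.305  0.099  1.307  0.025  1.744 -0.377] F [ 0.8  0.1 -3.1] w 0.0477
```

move_arm(increments=[{"delta_pos": [-0.035, 0.002, 0.005], "turn": [0, -0.15, 0], "jaw": 1}, {"delta_pos": [-0.07, 0.004, 0.01], "turn": [0, -0.3, 0], "jaw": 1}, {"delta_pos": [-0.105, 0.006, 0.02], "turn": [0, -0.45, 0], "jaw": 1}, {"delta_pos": [-0.14, 0.008, 0.03], "turn": [0, -0.6, 0], "jaw": 1}, {"delta_pos": [-0.167, 0.009, 0.04], "turn": [0, -0.75, 0], "jaw": 1}])

```text
time: 13.0
tool_pos: [0.5667, -0.2687, 0.187]
ee_rot: [3.14, 0.722, 1.646]
wrist_force: [0.1, -0.8, -2.3]
width: 0.0475
```

```bash
python3 - <<'E'
from h import *
go([.5655,-.2545,.16],-45,4.4)
E
```

```text
dpos [0.0273, -0.0002, 0.0298] turn [0.0007, -0.0635, -0.0012]
t 13.0 gp [ 0.5658 -0.2562  0.2013] z [ 0.051 -0.659 -0.751] y [0.997 0.076 0.001] q [-0.172  0.132  1.534 -0.719  1.335 -0.124] F [ 0.1 -0.8 -2.3] w 0.0475
```

move_arm(increments=[{"delta_pos": [0.015, 0, 0.015], "turn": [0, -0.0635, 0], "jaw": 1}, {"delta_pos": [0.027, 0, 0.03], "turn": [0, -0.0635, 0], "jaw": 1}, {"delta_pos": [0.027, 0, 0.03], "turn": [0, -0.0635, 0], "jaw": 1}, {"delta_pos": [0.027, 0, 0.03], "turn": [0, -0.0635, 0], "jaw": 1}])

```text
time: 13.4
tool_pos: [0.5669, -0.2688, 0.1472]
ee_rot: [3.14, 0.785, 1.645]
wrist_force: [0.1, 0.3, -1.4]
width: 0.0477
```

```bash
python3 - <<'E'
from h import *
im=snapshot('side');save(im,'pics/s13.png',3,(270,180,500,380))
im=snapshot('top');save(im,'pics/t13.png',4,(330,100,500,240))
go([.5655,-.2545,.11],-45,4.4)
E
```

```text
dpos [0.0383, -0.0016, 0.0364] turn [0.0029, 0.0009, -0.0048]
t 13.5 gp [ 0.5668 -0.2557  0.1628] z [ 0.057 -0.705 -0.706] y [0.997 0.075 0.005] q [-0.143  0.169  1.602 -0.807  1.272 -0.006] F [ 0.   0.6 -1.8] w 0.0475
```

View pics/s13.png

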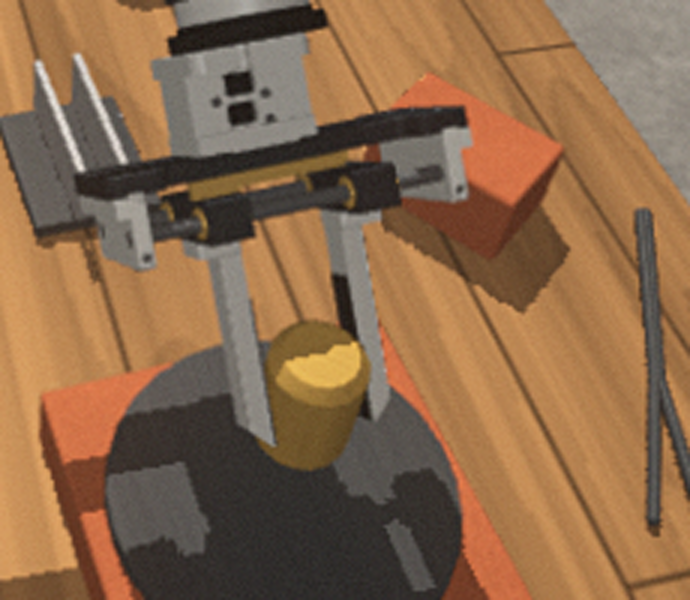

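View pics/t13.png

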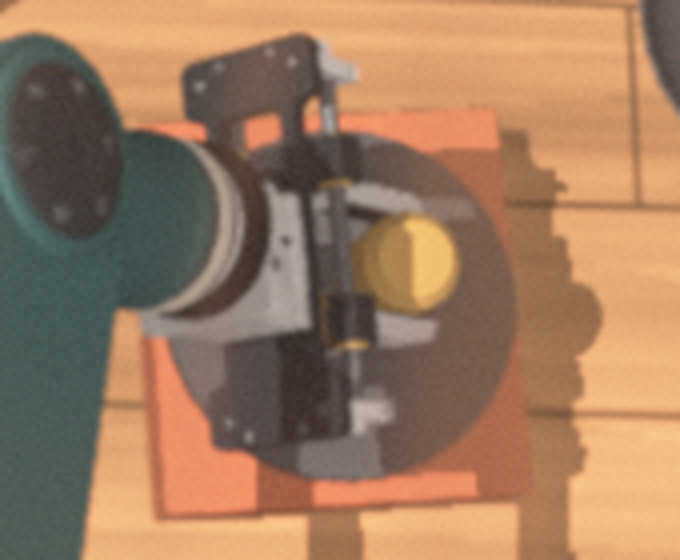

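The cup is base up, vertical, over the plate. Lowering to just above contact.

move_arm(increments=[{"delta_pos": [0.015, -0.001, 0.014], "turn": [0, 0, -0.004], "jaw": 1}, {"delta_pos": [0.03, -0.0015, 0.029], "turn": [0, 0, -0.004], "jaw": 1}, {"delta_pos": [0.0405, -0.0015, 0.0385], "turn": [0, 0, -0.004], "jaw": 1}, {"delta_pos": [0.0405, -0.0015, 0.0385], "turn": [0, 0, -0.004], "jaw": 1}, {"delta_pos": [0.0405, -0.0015, 0.0385], "turn": [0, 0, -0.004], "jaw": 1}])

```text
time: 14.0
tool_pos: [0.5667, -0.268, 0.0935]
ee_rot: [3.138, 0.787, 1.647]
wrist_force: [-0.6, -0.2, -0.8]
width: 0.0474
```

```bash
python3 - <<'E'
from h import *
im=snapshot('side');save(im,'pics/s14.png',4,(310,270,450,410))
go([.5655,-.2545,.097],-45,4.4)
E
```

```text
dpos [0.0078, -0.0007, 0.0075] turn [0.0039, 0.0017, -0.0015]
t 14.05 gp [ 0.5661 -0.2546  0.1078] z [ 0.058 -0.706 -0.706] y [0.997 0.078 0.004] q [-0.141  0.223  1.659 -0.836  1.197  0.078] F [ 0.3 -0.1 -1. ] w 0.0475
```

View pics/s14.png

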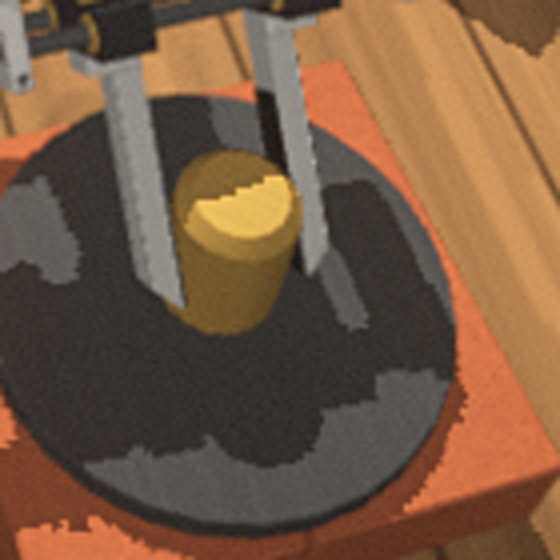

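move_arm(increments=[{"delta_pos": [0.002, 0, 0.002], "turn": [0, 0, 0], "jaw": 1}, {"delta_pos": [0.004, 0, 0.004], "turn": [0, 0, 0], "jaw": 1}, {"delta_pos": [0.0055, 0, 0.0055], "turn": [0, 0, 0], "jaw": 1}, {"delta_pos": [0.006, 0, 0.006], "turn": [0, 0, 0], "jaw": 1}, {"delta_pos": [0.006, 0, 0.006], "turn": [0, 0, 0], "jaw": 1}])

```text
time: 14.55
tool_pos: [0.5671, -0.268, 0.0857]
ee_rot: [3.137, 0.787, 1.646]
wrist_force: [0.3, -0.3, -1.3]
width: 0.0474
```

```bash
python3 - <<'E'
from h import *
go([.5655,-.2545,.097],-45,4.4)
E
```

```text
dpos [0.0016, -0.0006, 0.0014] turn [0.0037, 0.0016, -0.0012]
t 14.55 gp [ 0.566  -0.2546  0.0991] z [ 0.058 -0.706 -0.706] y [0.997 0.078 0.004] q [-0.141  0.233  1.666 -0.841  1.186  0.091] F [ 0.3 -0.3 -1.3] w 0.0474
```

move_arm(increments=[{"delta_pos": [0.0007, 0, 0.0007], "turn": [0, 0, 0], "jaw": 1}, {"delta_pos": [0.0014, 0, 0.0014], "turn": [0, 0, 0], "jaw": 1}, {"delta_pos": [0.0014, 0, 0.0014], "turn": [0, 0, 0], "jaw": 1}])

```text
time: 14.85
tool_pos: [0.5673, -0.2681, 0.0844]
ee_rot: [3.136, 0.788, 1.645]
wrist_force: [-0.2, 0.3, 0.8]
width: 0.0472
```

```bash
python3 - <<'E'
from h import *
st()
E
```

```text
t 14.85 gp [ 0.5662 -0.2547  0.0978] z [ 0.058 -0.706 -0.705] y [0.997 0.078 0.004] q [-0.141  0.234  1.667 -0.843  1.184  0.095] F [-0.2  0.3  0.8] w 0.0472
```

move_arm(increments=[{"delta_pos": [0.0007, 0, 0.0007], "turn": [0, 0, 0], "jaw": 1}, {"delta_pos": [0.001, 0, 0.001], "turn": [0, 0, 0], "jaw": 1}, {"delta_pos": [0.001, 0, 0.001], "turn": [0, 0, 0], "jaw": 1}])

```text
time: 15.15
tool_pos: [0.5675, -0.2684, 0.0843]
ee_rot: [3.135, 0.789, 1.644]
wrist_force: [-2.5, 1.9, 4.6]
width: 0.0473
```

```bash
python3 - <<'E'
from h import *
st()
E
```

```text
t 15.15 gp [ 0.5664 -0.255   0.0977] z [ 0.059 -0.707 -0.704] y [0.997 0.078 0.005] q [-0.141  0.235  1.667 -0.845  1.183  0.097] F [-2.5  1.9  4.6] w 0.0473
```

Contact: 4.6 N upward with no further descent. Releasing.

move_arm(increments=[{"delta_pos": [0, 0, 0], "turn": [0, 0, 0], "jaw": -1}, {"delta_pos": [0, 0, 0], "turn": [0, 0, 0], "jaw": -1}, {"delta_pos": [0, 0, 0], "turn": [0, 0, 0], "jaw": -1}, {"delta_pos": [0, 0, 0], "turn": [0, 0, 0], "jaw": -1}, {"delta_pos": [0, 0, 0], "turn": [0, 0, 0], "jaw": -1}])

```text
time: 15.65
tool_pos: [0.5674, -0.2684, 0.084]
ee_rot: [3.136, 0.789, 1.645]
wrist_force: [0.5, -0.7, -0.1]
width: 0.0839
```

move_arm(increments=[{"delta_pos": [0, 0, 0], "turn": [0, 0, 0], "jaw": -1}, {"delta_pos": [0, 0, 0], "turn": [0, 0, 0], "jaw": -1}, {"delta_pos": [0, 0, 0], "turn": [0, 0, 0], "jaw": -1}, {"delta_pos": [0, 0, 0], "turn": [0, 0, 0], "jaw": -1}])

```text
time: 16.05
tool_pos: [0.5675, -0.2684, 0.0839]
ee_rot: [3.136, 0.789, 1.645]
wrist_force: [-0.4, -0.2, 0.2]
width: 0.0939
```

```bash
python3 - <<'E'
from h import *
im=snapshot('side');save(im,'pics/s15.png',4,(310,270,450,410))
st()
E
```

```text
t 16.1 gp [ 0.5664 -0.255   0.0973] z [ 0.059 -0.707 -0.704] y [0.997 0.078 0.004] q [-0.141  0.236  1.668 -0.845  1.183  0.097] F [ 0.3 -0.6 -0.8] w 0.0936
```

View pics/s15.png

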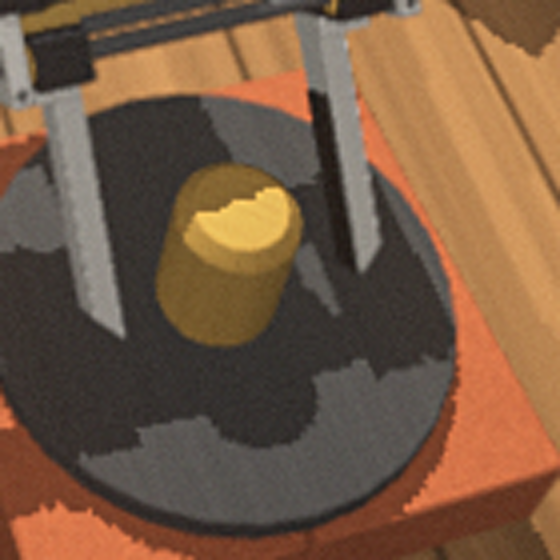

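The cup stands free, base up, with the jaws open on both sides. Backing off along the tool axis.

move_arm(increments=[{"delta_pos": [0, 0, -0.025], "turn": [0, 0, 0], "jaw": -1}, {"delta_pos": [0, 0, -0.06], "turn": [0, 0, 0], "jaw": -1}, {"delta_pos": [0, 0, -0.1], "turn": [0, 0, 0], "jaw": -1}, {"delta_pos": [0, 0, -0.15], "turn": [0, 0, 0], "jaw": -1}, {"delta_pos": [0, 0, -0.18], "turn": [0, 0, 0], "jaw": -1}])

```text
time: 16.6
tool_pos: [0.5577, -0.1392, 0.214]
ee_rot: [3.13, 0.789, 1.642]
wrist_force: [0.6, -1.2, 0.1]
width: 0.0943
```

move_arm(increments=[{"delta_pos": [0, 0, -0.03], "turn": [0, 0, 0], "jaw": -1}, {"delta_pos": [0, 0, -0.03], "turn": [0, 0, 0], "jaw": -1}, {"delta_pos": [0, 0, -0.03], "turn": [0, 0, 0], "jaw": -1}])

```text
time: 16.9
tool_pos: [0.556, -0.1178, 0.2351]
ee_rot: [3.129, 0.789, 1.642]
wrist_force: [-0.4, -0.0, -0.5]
width: 0.0936
```

```bash
python3 - <<'E'
from h import *
im=snapshot('side');save(im,'pics/s16.png',1);sd=im
tp=snapshot('top');save(tp,'pics/t16.png',1)
for t in('cup_mid','finished_mid'):
  for n in('side','top'):
    for r in regions_of(t,n):
      ys,xs=np.where(r['mask']);print(t,n,round(r['p'],2),np.round(r['at'],1),xs.min(),ys.min(),xs.max(),ys.max())
print('proj base(top)/mid',w2p('side',[[.566,-.255,.129],[.566,-.255,.097],[.566,-.255,.065]]).round(1).tolist(),w2p('top',[[.566,-.255,.129],[.566,-.255,.097]]).round(1).tolist())
a=cv2.resize(sd[270:410,310:450],None,fx=3,fy=3);b=cv2.resize(tp[110:250,340:480],None,fx=3,fy=3)
cv2.imwrite('pics/c16.png',np.hstack([a,b[:420]])[:,:,::-1])
st()
E
```

```text
cup_mid side 0.93 [187.2 158. ] 171 136 202 179
cup_mid side 0.83 [369.  334.3] 348 311 385 354
cup_mid side 0.72 [238.6 136.6] 225 115 252 155
cup_mid top 0.85 [417.6 173.2] 405 160 435 187
cup_mid top 0.7 [149.8 295. ] 131 278 169 309
cup_mid top 0.57 [119. 228.] 98 211 141 243
finished_mid side 0.67 [319.5 158.2] 305 139 339 174
proj base(top)/mid [[369.0, 321.3], [365.7, 332.3], [362.5, 342.5]] [[423.3, 170.0], [419.2, 172.9]]
t 17.2 gp [ 0.554  -0.1056  0.2471] z [ 0.06  -0.707 -0.704] y [0.997 0.078 0.006] q [ 0.134  0.113  1.493 -0.788  1.582  0.068] F [-0.5 -0.3 -0.6] w 0.0941
```

View pics/c16.png

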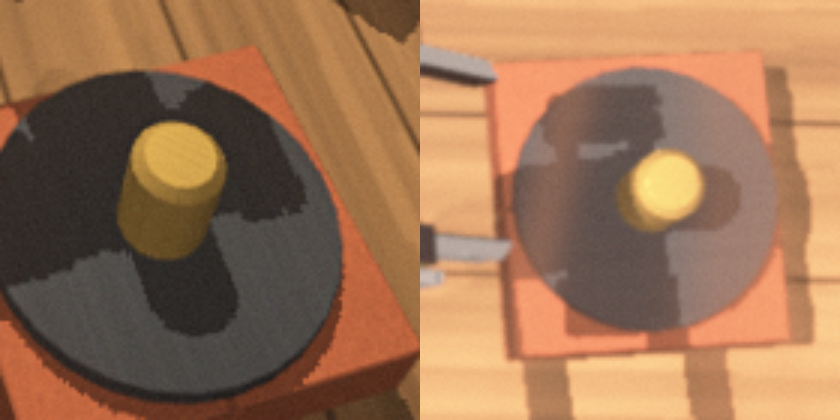

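View pics/s16.png

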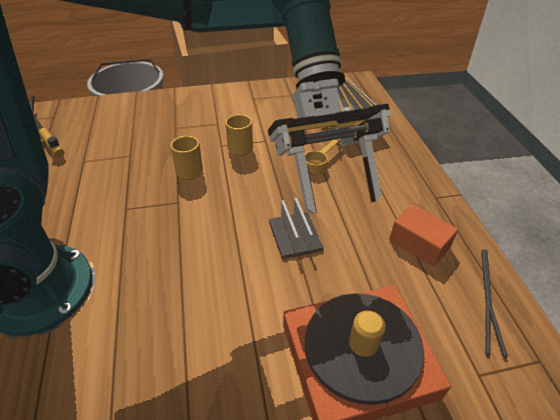

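The cup stands base up at side px (368,334) and top px (418,173), within a few mm of where I placed it. The handled cup is still at side px (316,161), and the arm is clear of everything. Handing in.

```bash
python3 -c "
from bench import *
print(close_job()); print(get_obs()['time'])"
```

```text
the job is handed in; nothing more can be done
None
the job is handed in; nothing more can be done
```

The small plain cup is standing mouth down in the middle of the hearth plate, released, and the job is handed in (no verdict was reported). It took about 17 s of the 58 s.

**What I did:** I picked the smallest of the three plain cups and laid it on its side along the channel rest, mouth toward +y. After letting go fully (jaws open to 94 mm) and backing off, I gripped it afresh from the base side. I turned it over, lowered it until the plate pushed back with about 4.6 N, released it and withdrew.

**Last checks:**
- **Cup:** both cameras show it upright, base up, within about 4 mm of the plate's measured centre.
- **Arm:** the gripper was open and well clear, and the wrist force was within noise.
- **Low handled cup:** it shows at the same place in the side picture as at the start. The network did not find it in the last top picture, so that one check rests on the side view alone.
- **Disagreements:** the two cameras differed by up to 3 mm on fixed features. One move call was refused early on for leaving out the turn; nothing moved, and I repeated it correctly.

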